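# Slide the queen level with the knight and press the clock

## Robot

A 7-joint arm with a two-finger parallel gripper is mounted at the origin on the work surface. World frame = base frame: x ahead of the robot, y to its left, z up, the work surface at z = 0. Lengths are in m, angles in degrees, forces in N, time in s.
With the tool pointing down it reaches from about 0.425 to 0.875 m from the base axis. Payload 4.7 kg.
Tool frame: the origin (TCP) lies where the fingers leave the gripper's body, on its centre line; the fingertips stand 70 mm ahead of it and the grasp point (between the pads) lies 51 mm ahead of it (env.tip_reach is the distance from the TCP to the fingertips, in m); z points along the fingers, x is the direction in which the jaws open and shut, and the axes are right-handed (so a half turn about z gives the same grasp; the last joint's range is limited). The gripper opens to 87 mm and grips with 3 to 60 N. Pads are 19 mm wide; open, the fingers measure 117 mm over their backs; the gripper's body (75 mm by 190 mm) begins 51 mm behind the grasp point.
Start: joints at [-63.192, 18.392, -4.016, 83.108, 1.295, 78.541, -3.26], TCP at [0.285, 0.584, 0.292] pointing down, gripper open.
Joint ranges: [-163.93, 163.93], [-17.29, 119.83], [-79.2, 71.16], [3.27, 140.29], [-89.18, 269.18], [5.43, 117.66], [-154.24, 154.24]. Speed limits (degrees/s): [147.25, 147.25, 180, 180, 180, 180, 180].

## Interface

Orientations are given as [roll, pitch, yaw] about the fixed x, y, z axes, in that order (R = Rz(yaw) Ry(pitch) Rx(roll)).
In Python, from cell import env, optics, order gives the robot as it stands.
- The arm moves only by the shell command python3 -m creep 'ROWS' [FORCE]. ROWS is JSON, a list of rows, each a list of 7 numbers: the shift along the tool's x, y, z in cm, then the turn, a rotation vector about the tool's x, y, z in rad, then the opening, from 0 (shut) to 1 (fully open). A call has 1 to 20 rows; each row shifts and turns the pose as measured when the row begins, along the tool's axes as they then stand; what a row does not reach is not made up. A row lasts 1/10 s, in which the tool goes at most 50 mm and 8.59 degrees, less where a joint would pass 70% of its speed; a pose out of reach is approached as far as the arm can. A call with a gripper value outside its range is refused whole. The fingers move at their own pace and stop on an object; FORCE is the grip in N (left out, the last holds). Time passes only in rows, so rows that do not move let the fingers close. It gives the time, the measured TCP pose, the force and the opening at its end, in the units of the state.
- env.get_obs(): the state, without advancing time (a new reading comes with each control period).
- optics.read_camera(name): name is "side" or "top" or "wrist"; returns a dict with "frame" (384x512x3 uint8, blue, green, red), "z_map" (384x512 float32, m along the optical axis (not along the pixel's ray), 0 where there is no reading), "fx", "fy", "cx", "cy" (pixels), "distortion" ([k1, k2, p1, p2, k3] as OpenCV has them; the pictures are not rectified), "R" (3x3) and "t" (3): a world point X has camera coordinates R X + t; the wrist camera has in their place "hand_eye" (4x4, takes a point from camera to tool coordinates, whose origin is the TCP and whose axes are the tool frame's). Camera axes: x right, y down, z forward; pixel columns grow to the right and rows downward; lengths in m; the calibration is good to about 2 mm. A picture is of the moment at which its call begins: read the wrist's pose just before it.
- order.sign_off(): hands the job in, once; it reports no verdict.
The state is a dict: "time_s": time; "qpos": joint angles; "joint_velocities": joint speeds; "effort": joint torques, N m; "tool_pos": TCP position; "tool_rot": TCP orientation; "force": force on the tool from outside, world axes, zero at the start; "wrist_torque": the same for the moment, N m; "grip_width": finger opening in m.
Only numpy, scipy, OpenCV 4.12 (cv2) and the standard library are available. Lean on these libraries where they do the work, as an engineer would, in place of code of your own. Each camera call takes 0.05 s, during which the arm holds its last target. There are 200 camera calls.

## Task

You play Black at the chess board, from the robot's side, and it is your move: with the fingertips slide the queen straight up her file, away from you, until she stands upright on the knight's rank with her whole base inside that square. Only then press down your end of the rocker on the chess clock, the end nearest you, so that it stays down, and take your hand away. Push the queen along the board without ever lifting or tipping her, and leave every other piece and everything else on the table where it stands.

Things in the scene. Friction and masses are not known exactly. Their poses are not given: they have to be found in the camera images.
- board: Wooden chess board lying fixed on the table, 440 x 440 x 18 mm: 8 x 8 squares of 50 mm and a 20 mm border. Origin: centre of its underside; its playing surface is 18 mm above. Files run along the board's x (away from the robot, turned a few degrees either way at random), ranks along its y. Square centres lie at x and y = -175, -125, -75, -25, 25, 75, 125, 175 mm in the board's frame.
- queen: Black plastic queen, the only piece crowned with a ring of beads (coronet): 73 mm tall, round foot 32 mm across and vertical for 8 mm, the widest part; head 24 mm across. About 45 g, loose, slides on the board when pushed at the foot. She starts near the middle of a square in the board's row x = -75 mm, in the file y = 25 or y = -75 mm; her path is clear and all other pieces stand two or more files away from it. Origin: centre of its underside; z up. 
- knight: Maple knight (horse's head), 60 mm tall on a 32 mm round foot, loose. Stands near the middle of a square two or more files from the queen's, in the board's row x = 25, 75 or 125 mm; its yaw varies. That row is the rank the queen must reach. Origin: centre of its underside; z up. 
- black_pawn: Black plastic pawn with a ball head, 48 mm tall, foot 28 mm, loose bystander; stands in the queen's starting row, in whichever of the files y = 25 and y = -75 mm she does not stand in. Origin: centre of its underside; z up. 
- black_king: Black plastic king with a cross on top, 87 mm tall, foot 34 mm, loose bystander on the robot's back rank. Origin: centre of its underside; z up. 
- white_king: Maple king with a cross on top, 87 mm tall, foot 34 mm, loose bystander on the board's far half near its left or right edge. Origin: centre of its underside; z up. 
- white_pawn: Maple pawn with a ball head, 48 mm tall, foot 28 mm, loose bystander on the board's far half near its left or right edge. Origin: centre of its underside; z up. 
- rocker (a joint): Rocker bar of the chess clock, hinged at its middle like a see-saw; 0 = the far end is down and the robot's end is up (it starts near 0), 0.18 rad = the robot's end is fully down (past 0.15 counts as pressed). It takes about 2 N at the paddle and stays where it is left.
- near_paddle (a point): Middle of the top of the rocker's paddle at the robot's end, 34 x 36 mm, black plastic, about 75 mm above the table when up; it sinks about 11 mm when pressed fully. The clock is a grey plastic box, 170 mm long (along the board's files) x 90 mm wide x 52 mm high, fixed on the table beside the board, on its left or its right, with its display on its +y face. The rocker lies along its top; the bar's pivot is 62 mm further from the robot.
- clipboard: Bare grey plastic A5 clipboard, 235 x 160 x 4 mm, with an empty steel spring clip at its far end (22 mm high there), loose bystander lying on the table beside the board, opposite the clock. Origin: centre of its underside; z up. 
- tin: Steel tin with a knurled twist cap, 77 mm across, 78 mm tall, loose bystander at one side of the table. Origin: centre of its underside; z up. 
- coaster: Round ceramic coaster, 100 mm across, 9 mm thick, loose bystander at the other side of the table. Origin: centre of its underside; z up. 
There are look-alikes about, which are no part of the job. What is shaped like the queen but red or yellow is not meant.

How it is judged (in metres and radians):
On the way, in this order (a step that is already met when the one before it is completed fails the run):
1. the queen stands on the knight's rank in her own file, the clock not yet pressed (((y of black_pawn in the frame of board below -0.025 m and y of queen in the frame of board between 0.016 and 0.034 m) or (y of black_pawn in the frame of board above -0.025 m and y of queen in the frame of board between -0.084 and -0.066 m)) and ((x of knight in the frame of board between 0.005 and 0.045 m and x of queen in the frame of board between 0.016 and 0.034 m) or (x of knight in the frame of board between 0.055 and 0.095 m and x of queen in the frame of board between 0.066 and 0.084 m) or (x of knight in the frame of board between 0.105 and 0.145 m and x of queen in the frame of board between 0.116 and 0.134 m)) and angle between queen's own z axis and vertical below 0.06 rad and z of queen in the frame of board between 0.015 and 0.021 m and value of joint rocker below 0.1 rad), for 0.2 s.
2. the robot's end of the clock's rocker is pressed down (value of joint rocker above 0.15 rad), for 0.1 s.
At the end, for the whole second after the job is handed in: Queen upright, at rest on the board, in her own file and the knight's rank, centre within 9 mm of that square's middle both ways (whole foot inside); robot's end of the rocker down (past 0.15 rad); no other piece or thing moved more than 8 mm or tilted (((y of black_pawn in the frame of board below -0.025 m and y of queen in the frame of board between 0.016 and 0.034 m) or (y of black_pawn in the frame of board above -0.025 m and y of queen in the frame of board between -0.084 and -0.066 m)) and ((x of knight in the frame of board between 0.005 and 0.045 m and x of queen in the frame of board between 0.016 and 0.034 m) or (x of knight in the frame of board between 0.055 and 0.095 m and x of queen in the frame of board between 0.066 and 0.084 m) or (x of knight in the frame of board between 0.105 and 0.145 m and x of queen in the frame of board between 0.116 and 0.134 m)) and angle between queen's own z axis and vertical below 0.06 rad and z of queen in the frame of board between 0.015 and 0.021 m and value of joint rocker above 0.15 rad and linear speed of queen below 0.01 m/s and not (distance of any of knight, black_king, white_king, black_pawn, white_pawn, tin, coaster, clipboard from where it was at the start of the episode above 0.008 m or angle between any of knight, black_king, white_king, black_pawn, white_pawn's own z axis and vertical above 0.35 rad)); the robot touches nothing.
It fails at once if the queen is lifted off the board (by more than 6 mm) (z of queen in the frame of board above 0.024 m).
It fails at once if the queen is tipped (beyond 0.35 rad) (angle between queen's own z axis and vertical above 0.35 rad).
It fails at once if the queen's centre leaves her file (not ((y of black_pawn in the frame of board below -0.025 m and y of queen in the frame of board between 0 and 0.05 m) or (y of black_pawn in the frame of board above -0.025 m and y of queen in the frame of board between -0.1 and -0.05 m))).
It fails at once if another piece or thing on the table is moved by more than 8 mm or knocked over (distance of any of knight, black_king, white_king, black_pawn, white_pawn, tin, coaster, clipboard from where it was at the start of the episode above 0.008 m or angle between any of knight, black_king, white_king, black_pawn, white_pawn's own z axis and vertical above 0.35 rad).
It also fails if it takes over 48 s, if anything falls off the work surface, if the arm or the gripper's body presses on something with over 40 N, if the wrist force passes 120 N, or if a joint passes its speed limit or range.

## Working session

There is one attempt and no reset: what is moved stays moved. The work goes in short steps, Python scripts to look and compute and a shell command to move; the robot and the scene stay as the last step left them, time stands still between calls to the robot, and variables do not carry over. Pictures are saved under pics/ and viewed, on a budget of 10 in all, crops included, one or two more only if the job needs it, and the job is handed in when it is done.

```bash
mkdir -p pics; ls
cat > h.py <<'E'
import sys; sys.path.insert(0,'.')
import numpy as np, cv2
from cell import env, optics, order
from scipy.spatial.transform import Rotation as Ro
def cloud(c, obs=None):
    K=np.array([[c['fx'],0,c['cx']],[0,c['fy'],c['cy']],[0,0,1.]])
    h,w=c['z_map'].shape
    uv=np.stack(np.meshgrid(np.arange(w),np.arange(h)),-1).reshape(-1,1,2).astype(np.float64)
    n=cv2.undistortPoints(uv,K,np.array(c['distortion'],float)).reshape(h,w,2)
    z=c['z_map'].astype(float)
    P=np.dstack([n[...,0]*z,n[...,1]*z,z])
    if 'R' in c: W=(P-np.array(c['t']).ravel())@np.array(c['R'])
    else:
        H=np.array(c['hand_eye']); P=P@H[:3,:3].T+H[:3,3]
        W=P@Ro.from_euler('xyz',obs['tool_rot'],degrees=True).as_matrix().T+np.array(obs['tool_pos'])
    W[z==0]=np.nan
    return W
E
python3 - <<'E'
from h import *
o=env.get_obs(); print(o)
for n in ['top','side']:
    c=optics.read_camera(n); cv2.imwrite(f'pics/{n}0.png',c['frame']); np.savez(f'{n}0.npz',W=cloud(c),f=c['frame'])
    if 'R' in c: print(n,-np.array(c['R']).T@np.array(c['t']).ravel(), np.array(c['R'])[2])
E
```

```text
pics
{'time_s': 0.0, 'qpos': array([-63.19178315,  18.44039115,  -4.01768126,  83.17515946,
         1.29729629,  78.53973465,  -3.25948339]), 'joint_velocities': array([ 0.02855977,  0.06957286, -0.07633686,  0.01945686,  0.0193934 ,
       -0.01219771,  0.01355037]), 'effort': array([-7.40113373e-04, -4.91274011e+01, -4.04037209e-01, -3.12535286e+01,
       -6.39936095e-02,  4.35368554e-02,  1.77283159e-04]), 'tool_pos': array([0.28479177, 0.58382549, 0.29114433]), 'tool_rot': array([1.79992737e+02, 1.09905364e-01, 6.40045467e+01]), 'force': array([ 0.62686593,  0.30949694, -0.29856423]), 'wrist_torque': array([ 0.03594703,  0.02189132, -0.02030888]), 'grip_width': 0.08704884560964095}
top [ 0.25212924 -0.02478234  1.79511831] [ 0.13130238  0.01936099 -0.99115329]
side [0.3566507  0.80981399 0.87498764] [ 0.09655717 -0.70785512 -0.69972698]
```

View pics/top0.png

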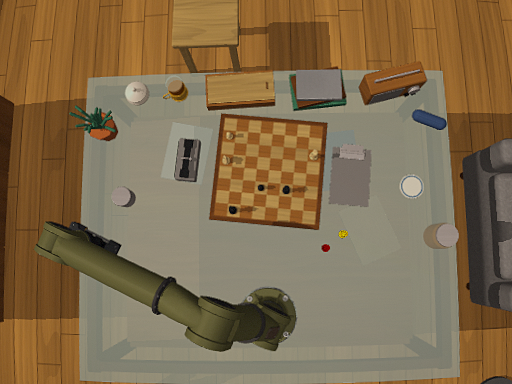

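View pics/side0.png

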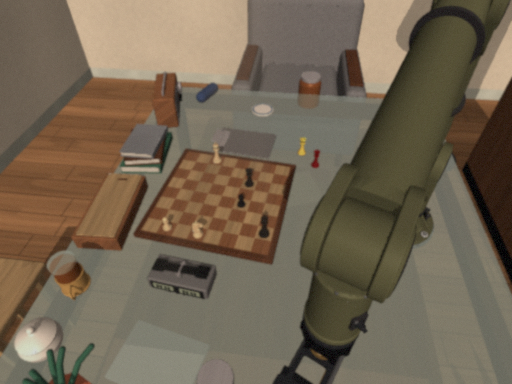

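The top view shows dark pieces at (286,189), (261,187) and (233,210), red and yellow look-alikes at (325,248) and (343,234), and maple pieces at (230,135), (226,160) and (314,154). The clock is at (187,160), to the left of the board. The side view shows the same dark pieces at (249,177), (241,200) and (264,225), and maple ones at (216,153), (199,228) and (167,222). Next I'll fit the board and enlarge a crop to tell them apart.

```bash
cat > board.py <<'E'
from h import *
def fitboard(W):
    m=np.isfinite(W[...,2])&(abs(W[...,2]-.018)<.004)
    x,y=W[...,0],W[...,1]
    return m
E
python3 - <<'E'
from h import *
for n in ['top','side']:
    d=np.load(n+'0.npz'); W,f=d['W'],d['f']
    hsv=cv2.cvtColor(f,cv2.COLOR_BGR2HSV)
    x,y,z=W[...,0],W[...,1],W[...,2]
    roi=(x>.35)&(x<1.05)&(abs(y)<.4)
    # board: brown
    m=(roi&(hsv[...,1]>70)&(z>.005)&(z<.03)&(hsv[...,0]<25)).astype(np.uint8)
    nn,l,s,ce=cv2.connectedComponentsWithStats(m); k=1+np.argmax(s[1:,4]); b=l==k
    pts=(W[b][:,:2]*1000).astype(np.float32)
    print(n,'board',cv2.minAreaRect(pts),np.median(z[b]),b.sum())
    # things above board
    m2=(roi&(z>.032)&(z<.2)).astype(np.uint8)
    nn,l,s,ce=cv2.connectedComponentsWithStats(m2)
    for i in range(1,nn):
        if s[i,4]>=4:
            q=W[l==i]; print(i,ce[i].round(),s[i,4],q.mean(0).round(3),'zmax',q[:,2].max().round(3),f[l==i].mean(0).round())
f=cv2.imread('pics/side0.png')[130:305,130:330]; g=cv2.imread('pics/top0.png')[105:240,155:335]
cv2.imwrite('pics/crop_side.png',cv2.resize(f,None,fx=3.4,fy=3.4,interpolation=cv2.INTER_CUBIC))
E
```

```text
top board ((582.3714599609375, -12.481979370117188), (440.99627685546875, 441.3125915527344), 83.8692855834961) 0.018615059828748413 11190
1 [317.  87.] 1853 [ 0.907 -0.215  0.072] zmax 0.094 [ 94. 104. 112.]
2 [240.  89.] 2329 [0.91  0.099 0.058] zmax 0.075 [ 61. 115. 152.]
3 [175.  87.] 368 [0.913 0.355 0.097] zmax 0.123 [ 67. 105. 130.]
5 [363.  82.] 52 [ 0.92  -0.397  0.089] zmax 0.146 [ 27.  66. 111.]
6 [228. 135.] 20 [0.719 0.144 0.058] zmax 0.074 [ 90. 140. 167.]
7 [187. 160.] 908 [0.621 0.311 0.057] zmax 0.084 [66. 71. 77.]
9 [314. 153.] 45 [ 0.633 -0.191  0.073] zmax 0.101 [ 92. 145. 176.]
10 [226. 159.] 35 [0.62  0.155 0.062] zmax 0.082 [ 78. 126. 156.]
16 [261. 186.] 17 [0.508 0.019 0.06 ] zmax 0.069 [22. 25. 28.]
17 [286. 188.] 38 [ 0.497 -0.082  0.078] zmax 0.096 [28. 34. 39.]
25 [232. 209.] 36 [0.42  0.129 0.079] zmax 0.108 [23. 24. 26.]
side board ((579.6085815429688, -10.654373168945312), (442.9410705566406, 438.8041076660156), 83.79161071777344) 0.018623388355275043 11994
1 [158. 110.] 176 [ 0.918 -0.396  0.088] zmax 0.14 [ 50.  76. 119.]
5 [144. 145.] 1646 [ 0.905 -0.19   0.068] zmax 0.085 [ 88.  96. 106.]
6 [216. 151.] 81 [ 0.633 -0.188  0.066] zmax 0.104 [ 98. 133. 162.]
9 [248. 175.] 81 [ 0.496 -0.075  0.065] zmax 0.091 [33. 43. 55.]
10 [110. 209.] 3194 [0.907 0.123 0.056] zmax 0.065 [ 64.  95. 127.]
11 [240. 199.] 46 [0.509 0.026 0.05 ] zmax 0.068 [28. 36. 47.]
12 [264. 224.] 114 [0.42  0.139 0.067] zmax 0.106 [30. 38. 49.]
13 [165. 221.] 50 [0.722 0.15  0.051] zmax 0.066 [ 99. 139. 172.]
14 [196. 227.] 108 [0.618 0.164 0.056] zmax 0.078 [101. 141. 174.]
15 [ 66. 270.] 1059 [0.908 0.372 0.09 ] zmax 0.117 [ 65.  90. 115.]
16 [182. 274.] 1973 [0.619 0.327 0.056] zmax 0.078 [62. 68. 73.]
```

View pics/crop_side.png

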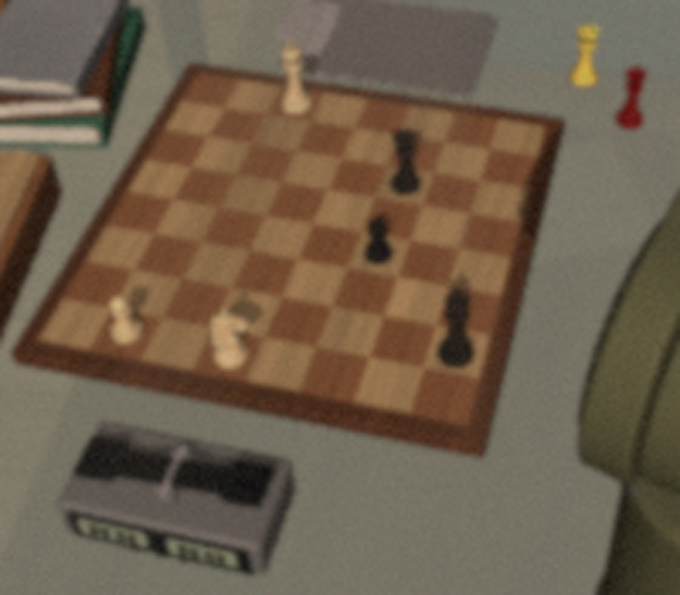

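Candidates, with crop pixels:
- **Black pieces:** (405,160) is tall with a broad coronet and stands in row x=-77, y=-75, so it is the queen. (378,240) has a small ball head and is the black pawn at y=25. (456,325) is the tallest, has a cross, stands on the back rank and is the king.
- **Red and yellow ones:** (631,97) and (587,57) are off the board and are decoys.
- **Maple pieces:** (230,337) is the horse's head at board x≈19, y≈175, so the knight's rank is x=25. (125,318) is the pawn and (294,80) is the king.

The target is (25, -75) mm in the board frame. First I'll turn the tool to the board axes and fly over.

```bash
python3 -m creep '[[0,0,0,0,0,-0.115,0.25],[0,0,0,0,0,-0.115,0.25],[0,0,0,0,0,-0.115,0.25],[-4,2,0,0,0,0,0.25],[-4.5,2,0,0,0,0,0.25],[-4.5,2,0,0,0,0,0.25],[-4.5,2,0,0,0,0,0.25],[-4.5,2,0,0,0,0,0.25],[-4.5,2,0,0,0,0,0.25],[-4.5,2,0,0,0,0,0.25],[-4.5,1,0,0,0,0,0.25],[-4.5,1,0,0,0,0,0.25],[-4.5,1,0,0,0,0,0.25],[-4.5,1,0,0,0,0,0.25],[-4.5,1,0,0,0,0,0.25],[-4.5,1,0,0,0,0,0.25]]' 20
cat > st.py <<'E'
from h import *
C=np.array([.581,-.0115]); a=np.radians(-6.2); Rb=np.array([[np.cos(a),-np.sin(a)],[np.sin(a),np.cos(a)]])
def tb(p): return (np.asarray(p)[...,:2]-C)@Rb
def state():
    o=env.get_obs(); R=Ro.from_euler('xyz',o['tool_rot'],degrees=True).as_matrix()
    tip=o['tool_pos']+R[:,2]*.07
    print('t',round(o['time_s'],2),'tcp_b',(tb(o['tool_pos'])*1000).round(1),'z',round(o['tool_pos'][2]*1000,1),'tip_b',(tb(tip)*1000).round(1),'tipz',round(tip[2]*1000,1),'rot',o['tool_rot'].round(2),'F',o['force'].round(1),'g',round(o['grip_width']*1000,1))
    return o
E
python3 -c "
from st import *
o=state(); print(o['qpos'].round(1))
c=optics.read_camera('wrist'); cv2.imwrite('pics/w1.png',c['frame']); np.savez('w1.npz',W=cloud(c,o),f=c['frame'])"
```

```text
time_s: 1.7
tool_pos: [0.4297, -0.0266, 0.2845]
tool_rot: [-179.5, 0.4, 85.4]
force: [1.0, 0.0, 0.8]
grip_width: 0.0218
t 1.7 tcp_b [-148.8  -31.3] z 284.5 tip_b [-149.4  -31.8] tipz 214.5 rot [-179.48    0.39   85.39] F [1.  0.  0.8] g 21.8
[-27.5  -9.9  24.6 113.3   4.5  76.3  81. ]
```

View pics/w1.png

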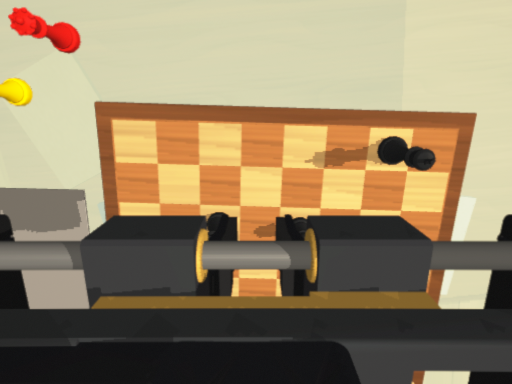

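The wrist view looks from behind the fingers. The black king is at (395,152), the red and yellow decoys are at (50,35) and (15,92), and the queen (~218,220) is partly hidden by the fingers. Now I'll go behind the queen, tilt 11° so the gripper body clears her head, and descend partway.

```bash
python3 -m creep '[[-4.7,1.8,0,0,0,0.028,0.25],[0,0,0,-0.1,0,0,0.25],[0,0,0,-0.1,0,0,0.25],[0,-0.6,3.2,0,0,0,0.25],[0,-0.6,3.2,0,0,0,0.25],[0,-0.6,3.2,0,0,0,0.25],[0,-0.6,3.2,0,0,0,0.25],[0,0,0,0,0,0,0.25]]' >/dev/null
python3 -c "
from st import *
o=state(); print(o['qpos'].round(1))
for n in ['side','top']:
    c=optics.read_camera(n); W=cloud(c); cv2.imwrite(f'pics/{n}2.png',c['frame'])
    b=tb(W); f=c['frame'].astype(int)
    m=(abs(b[...,0]+.077)<.022)&(abs(b[...,1]+.077)<.022)&(W[...,2]>.03)&(f.sum(-1)<260)
    m2=(abs(b[...,0]+.077)<.022)&(abs(b[...,1]+.077)<.022)&(W[...,2]>.028)
    for mm in (m,m2): print(n,mm.sum(),np.percentile(b[mm]*1000,[5,50,95],axis=0).round(1).tolist())
f=cv2.imread('pics/side2.png')[120:260,170:330]
cv2.imwrite('pics/side2c.png',cv2.resize(f,None,fx=4,fy=4,interpolation=cv2.INTER_CUBIC))"
```

```text
t 2.55 tcp_b [-130.6  -83. ] z 149.8 tip_b [-116.7  -84. ] tipz 81.2 rot [168.57   0.55  82.48] F [-0.7 -0.5  0.2] g 22.0
[-24.2  -7.8  29.1 128.6   6.6  47.   83.6]
side 76 [[-95.7, -78.2], [-78.2, -70.4], [-68.7, -63.0]]
side 80 [[-95.6, -77.9], [-78.7, -70.4], [-68.7, -61.8]]
top 33 [[-96.6, -88.4], [-76.7, -76.6], [-65.3, -61.1]]
top 36 [[-96.5, -88.3], [-76.5, -76.9], [-65.0, -60.1]]
```

View pics/side2c.png

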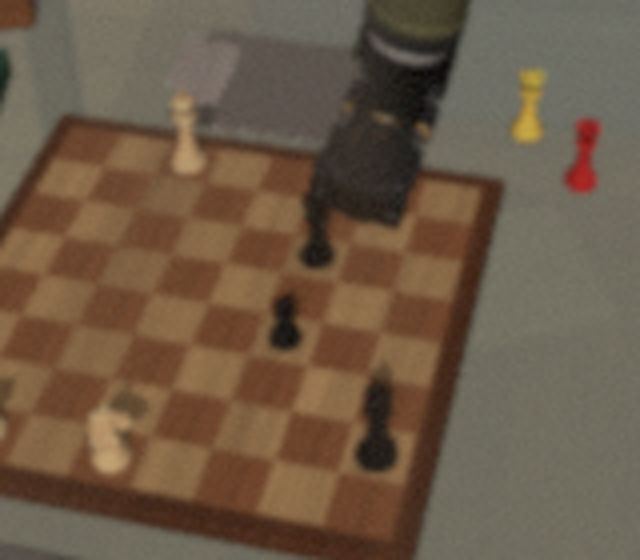

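Side crop: queen at (316,225) in front of the gripper, black pawn at (286,322), knight at (110,440). I'm centring on her file and lowering the tips.

```bash
python3 -m creep '[[0.7,0,0,0,0,-0.02,0.25],[0,-0.3,1.7,0,0,0,0.25],[0,-0.3,1.7,0,0,0,0.25],[0,-0.3,1.5,0,0,0,0.25],[0,0,0,0,0,0,0.25]]' >/dev/null
python3 -c "
from st import *
o=state()"
```

```text
t 3.15 tcp_b [-117.6  -72.3] z 113.3 tip_b [-101.9  -72.8] tipz 45.1 rot [167.08   0.46  84.  ] F [ 0.1 -1.   0.5] g 22.0
```

```bash
python3 -m creep '[[-0.3,-1.2,0,0,0,0,0.25],[0,0,0,0,0,0,0.25]]' >/dev/null
python3 -c "
from st import *
o=state(); print(o['qpos'].round(1))"
```

```text
t 3.35 tcp_b [-128.2  -74.8] z 113.2 tip_b [-112.3  -75.2] tipz 45.1 rot [166.87   0.44  84.1 ] F [-0.1  0.2 -0.6] g 21.4
[-24.9  -4.8  29.8 131.5   4.7  39.6  86. ]
```

```bash
python3 -m creep '[[-0.1,-0.5,0.9,0,0,0,0.25],[0,-0.4,0.8,0,0,0,0.25],[0,0,0,0,0,0,0.25]]' >/dev/null
python3 -c "
from st import *
o=state(); print(o['qpos'].round(1))"
```

```text
t 3.65 tcp_b [-132.3  -75.6] z 95.7 tip_b [-116.   -75.9] tipz 27.6 rot [166.58   0.31  84.12] F [-0.2 -0.1 -0.3] g 21.2
[-24.8  -3.4  30.2 133.    3.5  36.6  87.1]
```

```bash
python3 -m creep '[[0,0.6,0,0.09,0,0,0.25],[0,0,0,0,0,0,0.25],[0,-0.1,0.5,0,0,0,0.25],[0,0,0,0,0,0,0.25]]' >/dev/null
python3 -c "
from st import *
o=state(); print(o['qpos'].round(1))
W=cloud(optics.read_camera('wrist'),o)"
```

```text
t 4.05 tcp_b [-128.3  -76. ] z 90.2 tip_b [-118.4  -76.3] tipz 20.9 rot [171.89   0.35  84.07] F [-0.4  0.8  0.2] g 21.9
[-25.    1.2  31.3 129.2  -0.5  41.7  90.6]
```

```bash
python3 -m creep '[[0,0.6,0.08,0,0,0,0.25],[0,0.5,0.07,0,0,0,0.25],[0,0.5,0.07,0,0,0,0.25],[0,0.4,0.06,0,0,0,0.25],[0,0.4,0.06,0,0,0,0.25],[0,0.4,0.06,0,0,0,0.25],[0,0.4,0.06,0,0,0,0.25],[0,0.3,0.04,0,0,0,0.25],[0,0.3,0.04,0,0,0,0.25],[0,0,0,0,0,0,0.25]]' >/dev/null
cat > look.py <<'E'
from st import *
import sys
tag=sys.argv[1]
o=state()
for n in ['side','top']:
    c=optics.read_camera(n); W=cloud(c); cv2.imwrite(f'pics/{n}{tag}.png',c['frame'])
    b=tb(W); f=c['frame'].astype(int)
    x0=float(sys.argv[2])/1000
    m=(abs(b[...,0]-x0)<.03)&(abs(b[...,1]+.077)<.022)&(W[...,2]>.03)&(W[...,2]<.1)&(f.sum(-1)<260)
    hi=m&(W[...,2]>.07)
    for mm in (m,hi): print(n,mm.sum(),np.percentile(b[mm]*1000,[5,50,95],axis=0).round(1).tolist())
f=cv2.imread(f'pics/side{tag}.png')[130:230,180:310]
cv2.imwrite(f'pics/side{tag}c.png',cv2.resize(f,None,fx=5,fy=5,interpolation=cv2.INTER_CUBIC))
E
python3 look.py 3 -60
```

```text
t 5.1 tcp_b [-87.3 -75.7] z 90.3 tip_b [-77.3 -76. ] tipz 21.0 rot [171.82   0.3   84.07] F [ 0.6 -1.   0.2] g 21.9
side 1 [[-72.5, -90.4], [-72.5, -90.4], [-72.5, -90.4]]
side 1 [[-72.5, -90.4], [-72.5, -90.4], [-72.5, -90.4]]Traceback (most recent call last):
  File "look.py", line 11, in <module>
    for mm in (m,hi): print(n,mm.sum(),np.percentile(b[mm]*1000,[5,50,95],axis=0).round(1).tolist())
                                       ~~~~~~~~~~~~~^^^^^^^^^^^^^^^^^^^^^^^^^^^^^
    return _quantile_unchecked(
        a, q, axis, out, overwrite_input, method, keepdims, weights)
    return _ureduce(a,
                    func=_quantile_ureduce_func,
    ...<5 lines>...
                    overwrite_input=overwrite_input,
                    method=method)
    r = func(a, **kwargs)
    result = _quantile(arr,
                       quantiles=q,
    ...<2 lines>...
                       out=out,
                       weights=wgt)
    slices_having_nans = np.isnan(arr[-1, ...])
                                  ~~~^^^^^^^^^
IndexError: index -1 is out of bounds for axis 0 with size 0
```

```bash
sed -i 's/for mm in (m,hi): print/for mm in (m,hi):\n      if mm.any(): print/' look.py; sed -i 's/\[130:230,180:310\]/[120:230,180:320]/' look.py; python3 look.py 3 -60
```

```text
t 5.2 tcp_b [-87.7 -75.7] z 90.2 tip_b [-77.8 -76. ] tipz 20.9 rot [171.84   0.3   84.07] F [ 0.2 -0.2 -1.1] g 21.6
side 1 [[-72.9, -88.9], [-72.9, -88.9], [-72.9, -88.9]]
side 1 [[-72.9, -88.9], [-72.9, -88.9], [-72.9, -88.9]]
```

View pics/side3c.png

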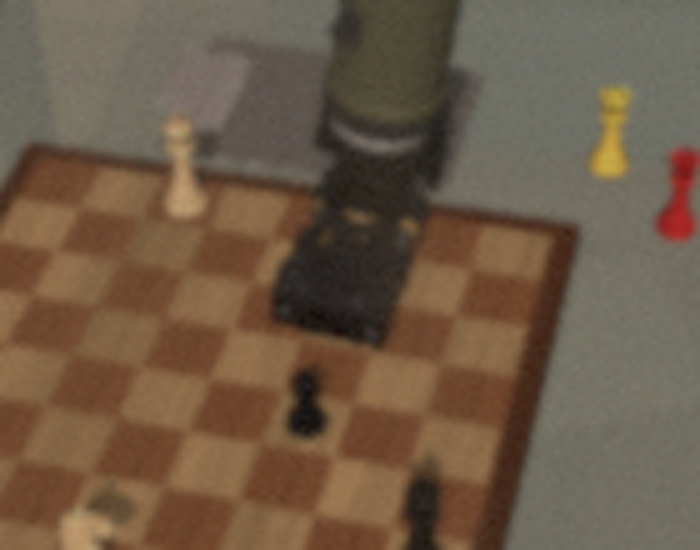

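The side crop shows the gripper body over the queen, hiding her; the pawn at (306,402) is untouched. I'll push on to about 15 mm short, then back off to measure.

```bash
python3 -m creep '[[0,0.3,0.04,0,0,0,0.25],[0,0.5,0.07,0,0,0,0.25],[0,0.5,0.07,0,0,0,0.25],[0,0.5,0.07,0,0,0,0.25],[0,0.5,0.07,0,0,0,0.25],[0,0.5,0.07,0,0,0,0.25],[0,0.5,0.07,0,0,0,0.25],[0,0.5,0.07,0,0,0,0.25],[0,0.5,0.07,0,0,0,0.25],[0,0.5,0.07,0,0,0,0.25],[0,0.5,0.07,0,0,0,0.25],[0,0.5,0.07,0,0,0,0.25],[0,0.4,0.06,0,0,0,0.25],[0,0.3,0.04,0,0,0,0.25],[0,0,0,0,0,0,0.25]]' >/dev/null
python3 -c "
from st import *
state()"
python3 -m creep '[[0,-2,-0.28,0,0,0,0.25],[0,-3,-0.42,0,0,0,0.25],[0,-2,-0.28,0,0,0,0.25],[0,0,0,0,0,0,0.25]]' >/dev/null
python3 look.py 4 10
```

```text
t 6.8 tcp_b [-16.2 -75.1] z 90.2 tip_b [ -6.3 -75.4] tipz 20.9 rot [171.85   0.29  84.1 ] F [-0.1 -0.3  0. ] g 21.7
t 7.2 tcp_b [-88.5 -75.8] z 89.7 tip_b [-78.5 -76.2] tipz 20.4 rot [171.81   0.33  84.09] F [0.5 0.5 0.2] g 21.6
side 83 [[6.6, -78.7], [14.0, -67.9], [23.5, -62.3]]
side 36 [[7.4, -81.3], [14.3, -69.3], [23.9, -62.6]]
top 38 [[8.0, -87.2], [13.8, -77.0], [23.8, -67.9]]
top 26 [[8.2, -84.5], [16.1, -76.3], [24.4, -68.6]]
```

View pics/side4c.png

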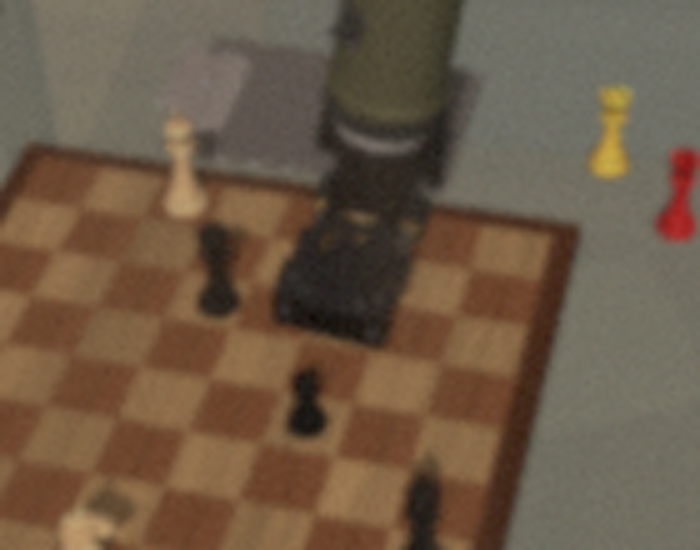

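Side crop: the queen is upright at (218,270), at about (15, -76) mm, which matches tip + 21 mm. The remaining 10 mm means taking the tip to +3.7 mm.

```bash
python3 -m creep '[[0,2,0.28,0,0,0,0.25],[0,2,0.28,0,0,0,0.25],[0,1.5,0.21,0,0,0,0.25],[0,0.8,0.11,0,0,0,0.25],[0,0.4,0.06,0,0,0,0.25],[0,0,0,0,0,0,0.25]]' >/dev/null
python3 -c "
from st import *
state()"
```

```text
t 7.9 tcp_b [ -9.5 -74.7] z 92.3 tip_b [  1.2 -75.2] tipz 23.1 rot [171.27   0.43  84.2 ] F [0.4 0.2 0.5] g 22.1
```

```bash
python3 -m creep '[[0,-0.5,-0.07,0,0,0,0.25],[0,-2,-0.28,0,0,0,0.25],[0,-2.5,-0.4,0,0,0,0.25],[0,-2,-0.3,0,0,0,0.25],[0,0,0,0,0,0,0.25]]' >/dev/null
python3 look.py 5 23
```

```text
t 8.4 tcp_b [-86.4 -75.6] z 90.6 tip_b [-76. -76.] tipz 21.4 rot [171.47   0.4   84.17] F [-0.5  1.2  0.5] g 21.9
side 85 [[13.5, -79.2], [21.2, -68.3], [31.3, -62.9]]
side 36 [[14.3, -83.4], [21.6, -70.0], [31.6, -62.5]]
top 44 [[13.0, -85.3], [21.1, -75.2], [32.6, -65.5]]
top 28 [[15.5, -83.8], [24.1, -75.6], [34.0, -67.6]]
```

The queen is now at about (22.5, -75.5) mm with the arm clear, well inside the 16–34 band. Next I'll locate the near paddle.

Run:
```python
from st import *
for n in ['top','side']:
    d=np.load(n+'0.npz'); W,f=d['W'],d['f'].astype(int)
    b=tb(W); z=W[...,2]
    m=(z>.03)&(z<.1)&(abs(W[...,0]-.62)<.15)&(W[...,1]>.24)&(W[...,1]<.42)
    r=cv2.minAreaRect((W[m&(z>.045)][:,:2]*1000).astype(np.float32)); print(n,'clock rect',r,'board',(tb(np.array(r[0])/1000)*1000).round(1))
    dk=m&(z>.058)&(f.sum(-1)<150)
    for s in (b[...,0]<np.median(b[m][:,0]), b[...,0]>np.median(b[m][:,0])):
        q=dk&s; print('dark',q.sum(),np.percentile(b[q]*1000,[5,50,95],axis=0).round(1).tolist(),np.percentile(z[q]*1000,[10,50,90]).round(1))
```

```text
top clock rect ((625.77001953125, 313.5505065917969), (89.00846099853516, 167.53512573242188), 83.6041259765625) board [  9.4 328. ]
dark 132 [[-65.1, 311.7], [-39.5, 326.1], [0.7, 340.3]] [66.4 73.  77.9]
dark 121 [[18.3, 312.0], [54.3, 325.9], [82.7, 339.9]] [60.2 65.5 71. ]
side clock rect ((623.9164428710938, 316.9110107421875), (87.38541412353516, 168.87326049804688), 83.34368896484375) board [  7.2 331.1]
dark 267 [[-68.7, 315.8], [-43.1, 330.8], [-4.6, 345.4]] [68.5 72.5 75.7]
dark 250 [[15.0, 316.1], [53.5, 330.8], [79.5, 344.4]] [63.  65.7 68. ]
```

```bash
python3 -c "
import cv2
f=cv2.imread('pics/top5.png')[125:195,150:210]
cv2.imwrite('pics/top5c.png',cv2.resize(f,None,fx=8,fy=8,interpolation=cv2.INTER_CUBIC))"
```

```text
(no output)
```

View pics/top5c.png

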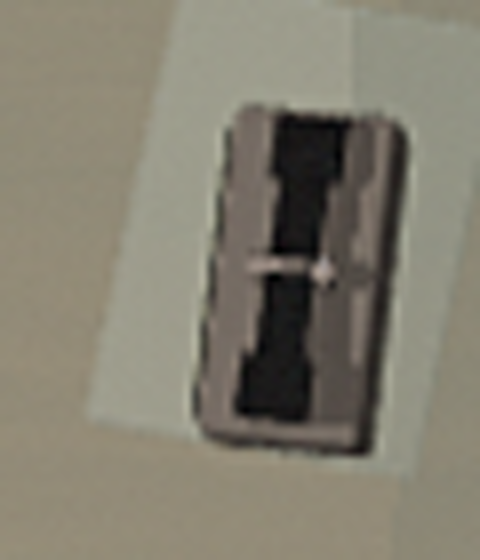

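The clock crop shows the near paddle at (275,385). Its centre is about (-54, 329) mm in the board frame, top z≈75 mm. I'll shut the fingers, rise and fly over it.

```bash
python3 -m creep '[[0,0.5,-3.3,0,0,0,0],[0,0.5,-3.3,0,0,0,0],[0,0.5,-3.3,0,0,0,0],[0,0.5,-3.3,0,0,0,0],[4,0.2,0,0,0,0,0],[4,0.2,0,0,0,0,0],[4,0.2,0,0,0,0,0],[4,0.2,0,0,0,0,0],[4,0.2,0,0,0,0,0],[4,0.2,0,0,0,0,0],[4,0.2,0,0,0,0,0],[4,0.2,0,0,0,0,0],[3,0.2,0,0,0,0,0],[2,0.2,0,0,0,0,0],[0,0,0,0,0,0,0]]' 30 >/dev/null
python3 -c "
from st import *
o=state();print(o['qpos'].round(1))"
```

```text
t 10.0 tcp_b [-50.9 316.5] z 238.9 tip_b [-38.8 316.8] tipz 169.9 rot [170.11  -0.19  84.  ] F [-0.4  1.4 -0.8] g 0.3
[-45.8  14.5  14.   95.3   2.8  62.8  50.4]
```

```bash
python3 -m creep '[[1.1,-1.5,0,0,0,0,0],[0,-0.5,2.5,0,0,0,0],[0,-0.5,2.5,0,0,0,0],[0,-0.3,1.8,0,0,0,0],[0,0,0,0,0,0,0]]' >/dev/null
python3 look.py 6 23
```

```text
t 10.5 tcp_b [-63.3 326.1] z 165.8 tip_b [-51.1 326.4] tipz 96.8 rot [169.93  -0.21  83.84] F [ 0.3 -0.  -1. ] g 0.7
top 42 [[12.6, -85.9], [20.7, -76.0], [32.9, -67.4]]
top 27 [[16.0, -83.8], [24.2, -75.4], [33.5, -67.5]]
```

```bash
python3 -m creep '[[0.2,-0.7,1.2,0,0,0,0],[0,-0.1,0.6,0,0,0,0],[0,-0.1,0.5,0,0,0,0],[0,-0.1,0.4,0,0,0,0],[0,0,0,0,0,0,0]]' >/dev/null
python3 -c "
from st import *
o=state()"
```

```text
t 11.1 tcp_b [-65.1 330.5] z 142.7 tip_b [-52.2 331.4] tipz 73.9 rot [169.43  -0.68  83.79] F [ 0.2 -0.  -0.6] g 0.9
```

```bash
python3 -m creep '[[-0.1,-0.2,0.3,0,0,0,0],[0,-0.1,0.3,0,0,0,0],[0,0,0,0,0,0,0]]' ; python3 -c "
from st import *
o=state()"
python3 -m creep '[[0,-0.1,0.3,0,0,0,0],[0,0,0,0,0,0,0]]' ; python3 -c "
from st import *
o=state()"
```

```text
time_s: 11.4
tool_pos: [0.551, 0.3238, 0.137]
tool_rot: [169.3, -0.8, 83.8]
force: [-0.5, -0.3, 0.6]
grip_width: 0.0005
t 11.4 tcp_b [-66.1 330.1] z 137.0 tip_b [-53.  331.1] tipz 68.2 rot [169.29  -0.78  83.8 ] F [-0.5 -0.3  0.6] g 0.5
time_s: 11.6
tool_pos: [0.5509, 0.3239, 0.134]
tool_rot: [169.2, -0.8, 83.8]
force: [-0.1, 0.7, 0.1]
grip_width: 0.0002
t 11.6 tcp_b [-66.2 330.1] z 134.0 tip_b [-53.1 331.1] tipz 65.3 rot [169.25  -0.8   83.79] F [-0.1  0.7  0.1] g 0.2
```

```bash
for i in 1; do python3 -m creep '[[0,-0.05,0.2,0,0,0,0],[0,0,0,0,0,0,0]]' ; done; python3 -m creep '[[0,-0.05,0.2,0,0,0,0],[0,0,0,0,0,0,0]]'
```

```text
time_s: 11.8
tool_pos: [0.551, 0.3239, 0.1337]
tool_rot: [169.2, -0.8, 83.8]
force: [-0.2, -1.5, 1.8]
grip_width: 0.0001
time_s: 12.0
tool_pos: [0.551, 0.3239, 0.1338]
tool_rot: [169.2, -0.8, 83.7]
force: [-0.5, -0.6, 1.5]
grip_width: 0.0003
```

```bash
python3 -m creep '[[0,-0.1,0.5,0,0,0,0]]'; python3 -m creep '[[0,-0.1,0.6,0,0,0,0]]'; python3 -m creep '[[0,-0.1,0.8,0,0,0,0]]'
```

```text
time_s: 12.1
tool_pos: [0.5513, 0.3242, 0.1319]
tool_rot: [169.2, -0.9, 83.7]
force: [-16.8, -7.2, 40.6]
grip_width: 0.0002
time_s: 12.2
tool_pos: [0.5515, 0.3244, 0.1316]
tool_rot: [169.2, -0.9, 83.7]
force: [-23.8, -13.1, 51.0]
grip_width: 0.0008
time_s: 12.3
tool_pos: [0.5516, 0.3245, 0.1312]
tool_rot: [169.3, -0.9, 83.6]
force: [-30.0, -15.2, 61.0]
grip_width: 0.0006
```

That is a hard stop, so the rocker is fully down. I'll lift straight off, clear, and verify.

```bash
python3 -m creep '[[0,0,-0.8,0,0,0,0],[0,0.3,-2,0,0,0,0],[0,0.5,-3,0,0,0,0],[0,0.5,-3,0,0,0,0],[0,0.5,-3,0,0,0,0],[2,-1,-2,0,0,0,0],[4,-1,0,0,0,0,0],[4,-1,0,0,0,0,0],[4,-1,0,0,0,0,0],[4,-1,0,0,0,0,0],[4,-1,0,0,0,0,0],[0,0,0,0,0,0,0],[0,0,0,0,0,0,0]]' 
python3 look.py 7 23
python3 - <<'E'
from st import *
for n in ['top','side']:
    c=optics.read_camera(n); W=cloud(c); f=c['frame'].astype(int); b=tb(W)*1000; z=W[...,2]*1000
    for nm,xc in (('near',-54),('far',70)):
        for w in (np.load(n+'0.npz')['W'],W):
            bb=tb(w)*1000; zz=w[...,2]*1000
            q=(abs(bb[...,0]-xc)<10)&(abs(bb[...,1]-329)<9)&(zz>45)&(zz<100)
            print(n,nm,q.sum(),np.nanmedian(zz[q]).round(1) if q.any() else None)
    W0=np.load(n+'0.npz')['W']
    for nm,(x,y) in dict(knight=(19,175),wp=(121,160),wk=(71,-172),bp=(-75,25),bk=(-176,128),clip=(45,-275)).items():
        r=[]
        for w in (W0,W):
            bb=tb(w)*1000; q=(np.hypot(bb[...,0]-x,bb[...,1]-y)<28)&(w[...,2]>(.032 if nm!='clip' else .001))
            r+= [q.sum(), np.nanmean(bb[q],0).round(1).tolist() if q.any() else None]
        print(n,nm,r)
cv2.imwrite('pics/side7c.png',cv2.resize(cv2.imread('pics/side7.png')[130:310,110:330],None,fx=3.3,fy=3.3,interpolation=cv2.INTER_CUBIC))
E
```

```text
time_s: 13.6
tool_pos: [0.5081, 0.5546, 0.2656]
tool_rot: [169.5, -1.0, 83.3]
force: [0.3, -0.9, -0.6]
grip_width: 0.0003
t 13.6 tcp_b [-133.6  554.9] z 265.6 tip_b [-120.8  556. ] tipz 196.8 rot [169.51  -0.98  83.31] F [ 0.3 -0.9 -0.6] g 0.3
top 42 [[15.0, -85.6], [21.2, -75.6], [31.9, -65.5]]
top 26 [[16.3, -83.9], [23.4, -75.6], [32.3, -67.5]]
top near 22 73.6
top near 21 64.9
top far 21 66.3
top far 26 74.3
top knight [np.int64(35), [20.9, 169.6], np.int64(31), [20.7, 170.0]]
top wp [np.int64(20), [120.7, 169.8], np.int64(26), [119.5, 168.6]]
top wk [np.int64(45), [71.6, -173.3], np.int64(48), [71.2, -173.5]]
top bp [np.int64(17), [-75.4, 22.3], np.int64(16), [-75.4, 22.2]]
top bk [np.int64(36), [-174.9, 122.7], np.int64(40), [-175.2, 123.4]]
top clip [np.int64(114), [45.2, -275.2], np.int64(112), [44.0, -275.6]]
side near 44 74.9
side near 0 None
side far 43 65.8
side far 50 75.3
side knight [np.int64(108), [18.2, 178.9], np.int64(0), None]
side wp [np.int64(50), [122.2, 175.9], np.int64(0), None]
side wk [np.int64(81), [71.0, -170.2], np.int64(52), [71.1, -170.3]]
side bp [np.int64(46), [-76.1, 29.5], np.int64(0), None]
side bk [np.int64(114), [-176.4, 132.3], np.int64(60), [-177.9, 132.9]]
side clip [np.int64(89), [44.7, -274.4], np.int64(78), [47.5, -276.2]]
```

View pics/side7c.png

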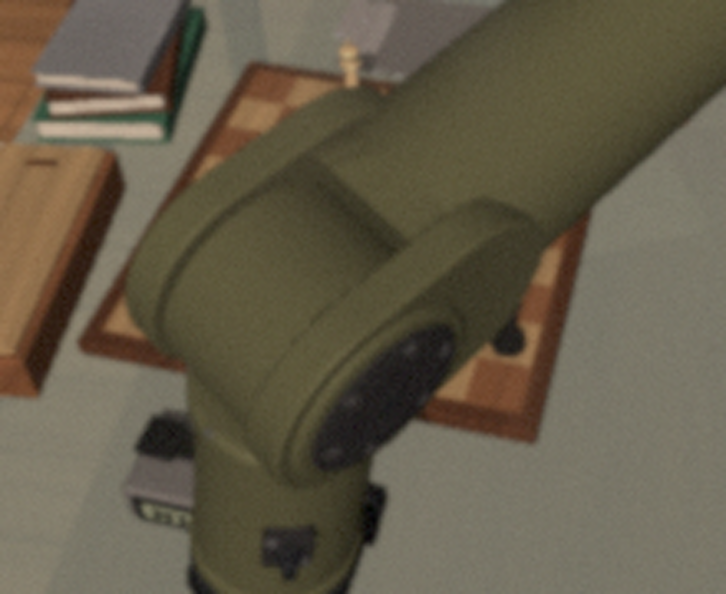

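The arm hides most of the board in this side crop, but the top camera shows the other pieces unmoved and the rocker flipped. One numeric check of the rocker angle before signing off.

Run:
```python
from st import *
c=optics.read_camera('top'); W=cloud(c)
for w,f in ((np.load('top0.npz')['W'],np.load('top0.npz')['f']),(W,c['frame'])):
    bb=tb(w)*1000; z=w[...,2]*1000
    q=(abs(bb[...,0]-8)<75)&(abs(bb[...,0]-8)>15)&(abs(bb[...,1]-328)<9)&(z>56)&(f.astype(int).sum(-1)<150)
    p=np.polyfit(bb[q][:,0],z[q],1); print(q.sum(),np.arctan(p[0]).round(4))
```

```text
133 -0.078
130 0.0875
```

```bash
python3 -c "
from h import *
print(order.sign_off())"
```

```text
the job is handed in; nothing more can be done
None
```

I slid the queen up her file to the knight's rank, pressed the clock's near paddle down to its stop, lifted the hand clear and handed the job in. The sign-off gives no verdict.

- **Queen:** She was pushed at the foot with two fingertips about 22 mm apart. The last measurement puts her at about (22–23, -75.5) mm in the board frame, against a target of (25, -75) ± 9 mm. She looked upright in the last clear side view, taken before the final 7.5 mm nudge. After that I have only depth measurements, which were consistent with her standing.
- **Clock:** At the stop the tool pushed back with about 61 N. That is above the task's 40 N limit for the arm or gripper body, but the shut fingertips did the pressing, and the wrist limit is 120 N. The top camera shows the rocker's slope going from -0.078 to +0.0875 rad, a change of about 0.166 rad. That measurement is noisy, but it is past 0.15 and fits the rocker resting at its stop.
- **Other things:** In the top view the knight, pawns, kings and clipboard were all within about 2 mm of where they started. In the last side view the arm hid the knight, both pawns and the queen, so those rest on the top camera alone. I did not re-measure the tin and coaster; nothing I felt suggested contact with them.

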